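# Load a blank into a spring-plunger drilling fixture

### The job

Take the short tall aluminium block out of the rack and load it into the green drilling fixture: with the block's end, push the sprung plunger all the way in, then bring the block down behind the fixed stop and press it down until it sits home on both parallels, square and centred, held between plunger and stop. Let go of it there, and leave the other blocks, the jar and the wooden block where they are.

Things in the scene. Friction and masses are not known exactly. Their poses are not given: they have to be found in the camera images.
- block: The workpiece: plain aluminium block 64 mm long (its x) x 42 mm wide (its y) x 50 mm high, about 0.36 kg, with two dark pilot-hole marks on top. Origin: centre of its underside; z up. It starts standing in one of the rack's three slots, and is the only one that is both short (64 mm) and tall (50 mm). It is the same either way round.
- rack: Fixed plywood rack. Floor plate 110 (x) x 178 (y) x 8 mm. Four dividers 56 mm long (x), 6 mm thick, tops 60 mm above the bench, make three slots 50 mm wide at y = -56, 0, +56 mm, open above and at both x ends. Blocks stand in them, length along x, 4 mm clear of the dividers: only their ends can be gripped there. Origin: centre of underside.
- fixture: Fixed drilling fixture; green base plate 15 mm thick, x -70 to 120, y -55 to 55 mm. Two steel parallels along x, 62 x 8 mm, at y = -14 and 14 mm, tops 35 mm above the bench. At +x the plunger housing, 64 mm wide, x 52 to 92 mm, top 82 mm above the bench. Its y sides are open: only the block's long sides can be gripped here. Origin: on the bench under the seat; x runs from stop to plunger.
- seat (a point): Centre of the seat, on top of the parallels (35 mm above the bench), axes as the fixture's. A block fully home has the origin of its underside here, its length along x, one end against the fixed stop's face (at x = -32 mm) and the other against the plunger's pad.
- stop (a point): Middle of the top edge of the fixed stop's face that looks to the plunger (fixture's +x). The stop is a steel block 60 mm wide (y) and 22 mm thick; its top, with this point, is 53 mm above the bench, 18 mm above the parallels, and its face 32 mm to -x of the seat's centre.
- pad (a point): Centre of the plunger pad's front face (the face that looks to the fixture's -x). The pad is a steel plate 34 mm wide, 40 mm high (39 to 79 mm above the bench), 8 mm thick. Released, the face is 24 mm to +x of the seat's centre, so the gap to the stop is 56 mm, 8 mm shorter than the block.
- plunger (a joint): Travel of the sprung plunger in m, towards the fixture's +x: 0 released, 0.014 fully in against its end stop. Spring force about 4.4 N at 0, 8.8 N at 0.008 (block home), 12 N at 0.014. It springs back by itself. Its pad's grip on the block's end can hold the block up off the parallels, so the block needs pressing down.
- long_block: Bystander: aluminium block 100 x 42 x 50 mm in another slot of the rack. Origin: centre of its underside.
- low_block: Bystander: aluminium block 64 x 42 mm and only 28 mm high in another slot of the rack. Origin: centre of its underside.
- jar: Bystander: closed glass jar, 72 mm across, 75 mm high, standing on the bench. Origin: centre of its underside.
- wood: Bystander: wooden block 85 x 70 x 30 mm lying on the bench. Origin: centre of its underside.
Things that resemble listed ones, but are neither listed nor needed, are in the scene too. Leave any orange or purple look-alike of the block alone.

How it is judged:
On the way, in this order (a step that is already met when the one before it is completed fails the run):
1. the block has been lifted out of the rack (horizontal distance between block and rack above 0.12 m), for 0.1 s.
2. the block's end has pushed the plunger all the way in (at least 12.5 of its 14 mm) (value of joint plunger above 0.0125 m and contact force between block and plunger above 2 N), for 0.1 s.
At the end, for the whole second after the job is handed in: The block rests on both parallels (underside within 2 mm of their tops, upright within 0.05 rad), against the fixed stop (within 4 mm along the fixture), centred across within 7 mm and square within 0.07 rad, held by the plunger (pushed in more than 5 mm), at rest (x of block in the frame of seat between -0.004 and 0.004 m and y of block in the frame of seat between -0.007 and 0.007 m and z of block in the frame of seat between -0.003 and 0.002 m and angle between the x axis of block and the x axis of seat, either way round below 0.07 rad and angle between block's own z axis and vertical below 0.05 rad and value of joint plunger above 0.005 m and linear speed of block below 0.02 m/s); the robot touches nothing.
It fails at once if another block, the jar or the wooden block is moved by more than 25 mm (distance of any of long_block, low_block, jar, wood from where it was at the start of the episode above 0.025 m).
It also fails if it takes over 64 s, if anything falls off the work surface, if the arm or the gripper's body presses on something with over 40 N, if the wrist force passes 120 N, or if a joint passes its speed limit or range.

### The arm

A 6-joint arm with a two-finger parallel gripper is mounted at the origin on the work surface. World frame = base frame: x ahead of the robot, y to its left, z up, the work surface at z = 0. Lengths are in m, angles in rad, forces in N, time in s.
With the tool pointing down it reaches from about 0.375 to 0.9 m from the base axis. Payload 3.1 kg.
Tool frame: the origin (TCP) lies between the finger pads; the fingertips stand 11 mm ahead of it and the grasp point (between the pads) lies 8 mm behind it; z points along the fingers, y is the direction in which the jaws open and shut (so a half turn about z gives the same grasp; the last joint's range is limited). The gripper opens to 85 mm and grips with 20 to 120 N. Pads are 22 mm wide; open, the fingers measure 114 mm over their backs; the gripper's body (76 mm by 85 mm) begins 54 mm behind the grasp point. The pads swing forward as they close: fully open they stand 13 mm farther back than shut.
Start: joints at [-1.474, 0.527, 1.433, -0, 1.181, -0.178], TCP at [0.17, -0.602, 0.242] pointing down, gripper open.
Joint ranges: [-3.08, 3.08], [-0.75, 2.2], [0.22, 2.44], [-1.43, 4.57], [0, 2.65], [-2.85, 2.85]. Speed limits (rad/s): [2.79, 2.79, 3.14, 3.14, 3.14, 3.14].

### API

Orientations are given as a unit quaternion [x, y, z, w].
In Python, from station import manip gives the robot as it stands.
- The arm moves only by the tool move_arm, never from a script. Its argument "deltas" is a list of rows, each a list of 5 numbers: the shift along the tool's x, y, z in units of 40 cm (1.0 is 40 cm), then the turn about the tool's z in units of 0.5 rad (1.0 is 0.5 rad), then the opening in per cent of the stroke, from 0 (shut) to 100 (fully open). In form: [[x, y, z, twist, grip], ...]. A call has exactly 8 rows; each row is the pose to reach, as a shift and turn from the pose commanded when the call began, along the tool's axes at that moment; what a row does not reach only later rows make up. A row lasts 1/12 s, in which the tool goes at most 41.7 mm and 7.16 degrees, less where a joint would pass 70% of its speed; a pose out of reach is approached as far as the arm can. A call with a number of a shift or a turn outside -1 to 1 is refused whole. A call with a gripper value outside its range is refused whole. The fingers move at their own pace and stop on an object; "force" is the grip in N (left out, the last holds). Time passes only in rows, so rows that repeat a pose let the fingers close, or fill a call up. It gives the time, the measured TCP pose, the force and the opening at its end, in the units of the state.
- manip.sense(): the state, without advancing time (a new reading comes with each control period).
- manip.snapshot(name): name is "side" or "top" or "wrist"; returns (picture, depth): 420x560x3 uint8, red, green, blue; 420x560 float32, m along the optical axis (not along the pixel's ray), 0 where there is no reading.
- manip.get_calibration(name): a dict with "vfov" (degrees; the focal length in pixels is half the picture's height over the tangent of half this angle, whatever the lens; pixels are square), "cx", "cy" (the principal point, pixels), "pose" (4x4, takes a point from camera to world coordinates). Camera axes: x right, y down, z forward; pixel columns grow to the right and rows downward; lengths in m; the calibration is good to about 2 mm. The wrist camera is an equidistant fisheye: a pixel r from the principal point sees the ray r / f radians off the axis. A picture is of the moment at which its call begins: read the wrist's pose just before it. get_calibration takes no time and is no camera call; for the wrist camera it gives the pose at the moment of the call.
- manip.sign_off(): hands the job in, once; it reports no verdict.
The state is a dict: "t": time; "q": joint angles; "qd": joint speeds; "tau": joint torques, N m; "tcp_pos": TCP position; "tool_rot": TCP orientation; "force": force on the tool from outside, world axes, zero at the start; "ft_torque": the same for the moment, N m; "finger_gap": opening from 0.0 (shut) to 1.0 (fully open).
Only numpy, scipy, OpenCV 4.12 (cv2) and the standard library are available. Lean on these libraries where they do the work, as an engineer would, in place of code of your own. Each camera call takes 0.05 s, during which the arm holds its last target.

## Working session

There is one attempt and no reset: what is moved stays moved. The work goes in short steps, Python scripts to look and compute and a tool call to move; the robot and the scene stay as the last step left them, time stands still between calls to the robot, and variables do not carry over. Pictures are saved under pics/ and viewed, and the job is handed in when it is done.

Besides the shell and the picture viewer there is one more tool, called after ">>>" by a JSON object that holds its "fn" and its "kwargs". move_arm: Moves the arm, as the interface text tells. Its arguments: {"type":"object","properties":{"deltas":{"type":"array","items":{"type":"array","items":{"type":"number"}}},"force":{"type":"number"}},"required":["deltas"]}

```bash
ls; mkdir -p pics; python3 - <<'E'
from station import manip
import cv2, json
s=manip.sense(); print(s)
for n in ("side","top","wrist"):
    c=manip.get_calibration(n); print(n,c)
    p,d=manip.snapshot(n)
    cv2.imwrite(f"pics/{n}0.png",p[:,:,::-1])
    import numpy as np; np.save(f"pics/{n}0d.npy",d)
E
```

```text
pics
{'t': 0.0, 'q': array([-1.47448134e+00,  5.28507510e-01,  1.43390783e+00, -7.80933151e-06,
        1.18139759e+00, -1.78482713e-01]), 'qd': array([-0.00019123,  0.00042323, -0.00054935, -0.00239581, -0.00069762,
        0.00111772]), 'tau': array([ 2.60504257e-04, -4.42353702e+01, -1.78023756e+01, -3.21601046e-04,
        8.39369459e-03,  9.74442031e-06]), 'tcp_pos': array([ 0.16956382, -0.60083515,  0.24130644]), 'tool_rot': array([ 9.90574804e-01,  1.36968335e-01,  4.19884238e-05, -1.10935332e-03]), 'force': array([0.56887205, 0.0844998 , 0.99992012]), 'ft_torque': array([-0.01159611,  0.01476557,  0.01707588]), 'finger_gap': 0.9970798701769329}
side {'vfov': 43.96592670680704, 'cx': 275.5486408634433, 'cy': 215.71793987209853, 'pose': array([[-0.98046479, -0.12165955,  0.15455663,  0.36777551],
       [-0.19654786,  0.57562977, -0.79373756,  0.93536462],
       [ 0.00759836, -0.8086095 , -0.58829664,  0.7190998 ],
       [ 0.        ,  0.        ,  0.        ,  1.        ]])}
top {'vfov': 43.50253008989077, 'cx': 276.799073340196, 'cy': 205.95523984952155, 'pose': array([[-0.010179  , -0.98464071,  0.17429591,  0.30333362],
       [-0.99977396,  0.01327514,  0.01660708,  0.03705383],
       [-0.01866581, -0.17408747, -0.98455327,  1.30728653],
       [ 0.        ,  0.        ,  0.        ,  1.        ]])}
wrist {'vfov': 65.70646984690485, 'cx': 275.3003652631356, 'cy': 214.5237820985104, 'pose': array([[ 0.27123376, -0.91104008, -0.31054503,  0.24945936],
       [-0.96250947, -0.25766168, -0.08477012, -0.57887703],
       [-0.00278658,  0.32189505, -0.94677125,  0.37297893],
       [ 0.        ,  0.        ,  0.        ,  1.        ]])}
```

View pics/top0.png

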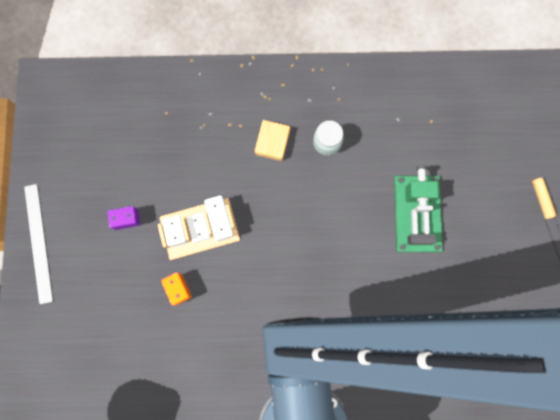

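View pics/side0.png

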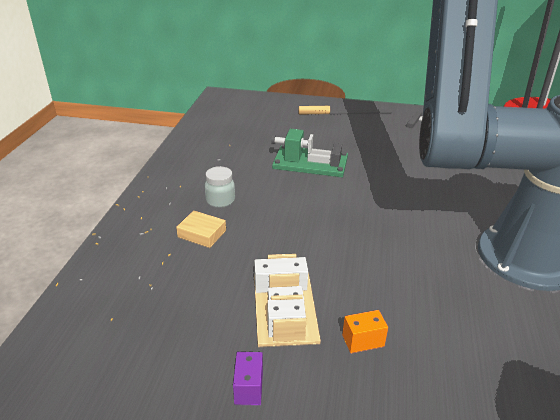

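View pics/wrist0.png

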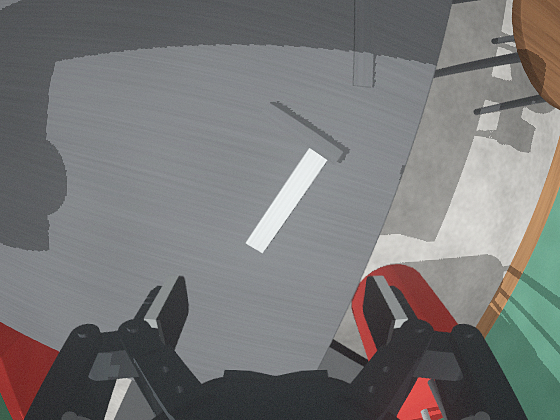

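The top view shows the rack at about (200,228): tall short block at (174,231), low one at (200,226), long one at (218,218). The fixture is at (420,213) with the plunger housing toward world +x (up). The jar is at (328,137) and the wood at (273,140). I'll measure these next.

```bash
cat > h.py <<'E'
import numpy as np, cv2
from station import manip
def cam(n):
    c=manip.get_calibration(n); f=210/np.tan(np.radians(c['vfov'])/2); return c,f
def ray(n,uv,c=None):
    if c is None: c=manip.get_calibration(n)
    f=210/np.tan(np.radians(c['vfov'])/2)
    uv=np.atleast_2d(np.asarray(uv,float)); x=(uv-[c['cx'],c['cy']])/f
    if n=='wrist':
        th=np.linalg.norm(x,axis=1,keepdims=True); k=np.where(th>1e-9,np.sin(th)/np.maximum(th,1e-9),1)
        d=np.hstack([x*k,np.cos(th)])
    else: d=np.hstack([x,np.ones((len(x),1))])
    P=np.array(c['pose']); return P[:3,3],d@P[:3,:3].T,d
def onz(n,uv,z,c=None):
    o,d,_=ray(n,uv,c); return o+d*((z-o[2])/d[:,2:3])
def dep(n,uv,D,c=None):
    o,d,dc=ray(n,uv,c); uv=np.atleast_2d(uv).astype(int)
    zz=D[uv[:,1],uv[:,0]][:,None]; return o+d*zz/dc[:,2:3]
def cloud(n,D,c=None):
    v,u=np.mgrid[0:420,0:560]; uv=np.c_[u.ravel(),v.ravel()]
    return dep(n,uv,D,c).reshape(420,560,3)
E
python3 - <<'E'
from h import *
p=cv2.imread('pics/top0.png'); D=np.load('pics/top0d.npy')
C=cloud('top',D)
for uv in [(174,231),(200,226),(218,218),(328,130),(273,140),(122,218),(176,289),(424,188),(405,210)]:
    print(uv,C[uv[1],uv[0]].round(3))
a=cv2.resize(p[180:280,90:260],None,fx=4.5,fy=4.5,interpolation=cv2.INTER_CUBIC); cv2.imwrite('pics/rz.png',a)
b=cv2.resize(p[155:265,370:470],None,fx=5,fy=5,interpolation=cv2.INTER_CUBIC); cv2.imwrite('pics/fz.png',b)
E
```

```text
(174, 231) [0.467 0.305 0.059]
(200, 226) [0.481 0.247 0.036]
(218, 218) [0.497 0.2   0.059]
(328, 130) [ 0.707 -0.069  0.078]
(273, 140) [0.699 0.066 0.03 ]
(122, 218) [0.501 0.435 0.049]
(176, 289) [0.329 0.299 0.049]
(424, 188) [ 0.559 -0.291  0.082]
(405, 210) [ 0.518 -0.26   0.01 ]
```

View pics/rz.png

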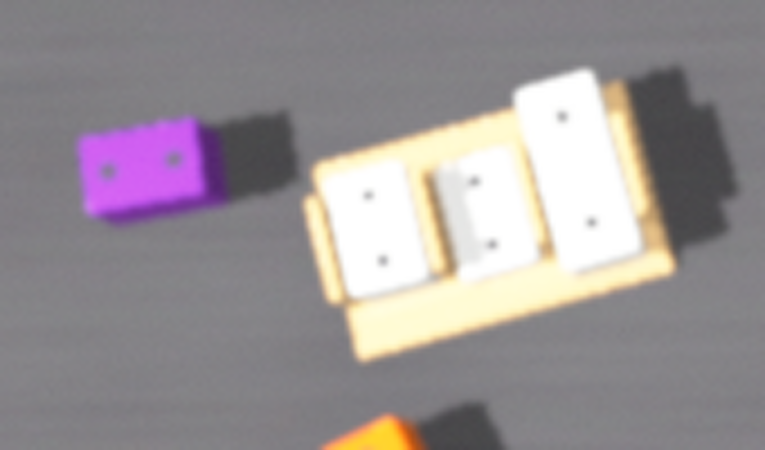

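View pics/fz.png

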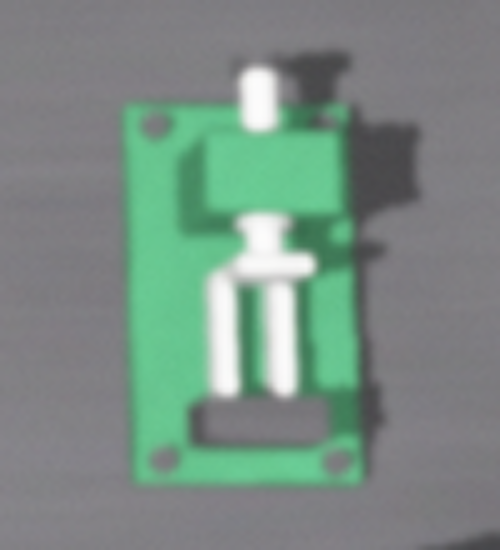

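```bash
python3 - <<'E'
from h import *
p=cv2.imread('pics/top0.png'); D=np.load('pics/top0d.npy'); C=cloud('top',D)
hsv=cv2.cvtColor(p,cv2.COLOR_BGR2HSV)
m=(abs(C[:,:,2]-.058)<.006)&(D>0)&(hsv[:,:,1]<60)&(hsv[:,:,2]>150)
m[:, :140]=0;m[:,260:]=0
n,l,st,ce=cv2.connectedComponentsWithStats(m.astype('uint8'))
def rect(mask,z,n='top'):
    c=max(cv2.findContours(mask.astype('uint8'),cv2.RETR_EXTERNAL,cv2.CHAIN_APPROX_NONE)[0],key=cv2.contourArea)[:,0].astype(float)
    w=onz(n,c,z)[:,:2]
    r=cv2.minAreaRect((w*1000).astype('float32')); return r
for i in range(1,n):
    if st[i,4]>60: print(st[i],rect(l==i,.058))
# pilot marks
for uv in [(368,194),(383,260),(562,117),(592,222)]:
    print('mark',onz('top',[(uv[0]+.5)/4.5-.5+90,(uv[1]+.5)/4.5-.5+180],.058).round(4))
g=(hsv[:,:,0]>60)&(hsv[:,:,0]<95)&(hsv[:,:,1]>80); g[:,:380]=0;g[:,460:]=0;g[:150]=0;g[270:]=0
print('green',g.sum())
gl=g&(abs(C[:,:,2]-.015)<.008); gh=g&(abs(C[:,:,2]-.082)<.008)
gm=cv2.morphologyEx(gl.astype('uint8'),cv2.MORPH_CLOSE,np.ones((25,25)))
print('plate',rect(gm,.015)); print('housing',rect(gh,.082))
for nm,uv in dict(TL=(125,103),TR=(352,105),BR=(365,485),BL=(135,485)).items(): print(nm,onz('top',[(uv[0]+.5)/5-.5+370,(uv[1]+.5)/5-.5+155],.015).round(4))
for nm,uv in dict(stopL=(203,401),stopR=(333,401),).items(): print(nm,onz('top',[(uv[0]+.5)/5-.5+370,(uv[1]+.5)/5-.5+155],.053).round(4))
for nm,uv in dict(p1t=(222,280),p1b=(227,395),p2t=(281,285),p2b=(285,395)).items(): print(nm,onz('top',[(uv[0]+.5)/5-.5+370,(uv[1]+.5)/5-.5+155],.035).round(4))
# rack mask
r=(hsv[:,:,0]>10)&(hsv[:,:,0]<28)&(hsv[:,:,1]>60); r[:,:150]=0; r[:,250:]=0;r[:185]=0;r[265:]=0
rl=r&(abs(C[:,:,2]-.008)<.006); rl=cv2.morphologyEx(rl.astype('uint8'),cv2.MORPH_OPEN,np.ones((2,2)))
print('rackfloor',rect(rl,.008))
E
```

```text
[204 195  28  45 747] ((500.76361083984375, 197.26858520507812), (100.42521667480469, 49.53695297241211), 15.992284774780273)
[162 216  25  29 498] ((470.4900207519531, 304.7717590332031), (64.31265258789062, 49.17268753051758), 13.930497169494629)
mark [[0.4869 0.3122 0.058 ]]
mark [[0.4514 0.3033 0.058 ]]
mark [[0.5274 0.2087 0.058 ]]
mark [[0.4703 0.1921 0.058 ]]
green 2439
plate ((509.8848571777344, -289.3769226074219), (110.58297729492188, 188.45726013183594), 88.68394470214844)
housing ((556.7595825195312, -289.82305908203125), (63.640296936035156, 41.508121490478516), 86.90485382080078)
TL [[ 0.6065 -0.2375  0.015 ]]
TR [[ 0.6038 -0.3507  0.015 ]]
BR [[ 0.4135 -0.3449  0.015 ]]
BL [[ 0.4148 -0.233   0.015 ]]
stopL [[ 0.4512 -0.2594  0.053 ]]
stopR [[ 0.4504 -0.3211  0.053 ]]
p1t [[ 0.5125 -0.2761  0.035 ]]
p1b [[ 0.4561 -0.2754  0.035 ]]
p2t [[ 0.5097 -0.3046  0.035 ]]
p2b [[ 0.4558 -0.3033  0.035 ]]
rackfloor ((465.41717529296875, 160.74224853515625), (26.242923736572266, 11.25235366821289), 15.95039176940918)
```

```bash
cat >> h.py <<'E'
from scipy.spatial.transform import Rotation as Ro
def yaw_y():
    s=manip.sense(); R=Ro.from_quat(s['tool_rot']).as_matrix(); return np.degrees(np.arctan2(R[1,1],R[0,1]))
def plan(target,yaw=None):
    s=manip.sense(); R=Ro.from_quat(s['tool_rot']).as_matrix()
    d=R.T@(np.array(target)-s['tcp_pos'])/0.4
    y=np.degrees(np.arctan2(R[1,1],R[0,1])); tw=0
    if yaw is not None: tw=-((yaw-y+180)%360-180)*np.pi/180/0.5
    print('t',round(s['t'],2),'tcp',s['tcp_pos'].round(4),'yaw_y',round(y,2),'tilt',np.degrees(np.arccos(-R[2,2])).round(2),'F',s['force'].round(1),'gap',round(s['finger_gap'],3))
    print('shift',d.round(4),'twist',round(tw,4))
E
python3 -c "
from h import *
plan([.40,-.29,.22],-91.3)"
```

```text
t 0.15 tcp [ 0.1696 -0.601   0.2416] yaw_y -74.26 tilt 0.09 F [ 0.2  0.3 -0.8] gap 1.001
shift [ 0.7654 -0.592   0.0551] twist 0.5949
```

>>> {"fn": "move_arm", "kwargs": {"deltas": [[0.77,-0.59,0.05,0.6,100],[0.77,-0.59,0.05,0.6,100],[0.77,-0.59,0.05,0.6,100],[0.77,-0.59,0.05,0.6,100],[0.77,-0.59,0.05,0.6,100],[0.77,-0.59,0.05,0.6,100],[0.77,-0.59,0.05,0.6,100],[0.77,-0.59,0.05,0.6,100]]}}

```text
t: 0.82
tcp_pos: [0.3697, -0.3331, 0.225]
tool_rot: [1.0, -0.013, -0.0, -0.0]
force: [0.9, -1.0, 0.0]
finger_gap: 0.999
```

```bash
python3 -c "
from h import *
plan([.40,-.29,.22],-91.3)"
```

```text
t 0.82 tcp [ 0.3697 -0.3331  0.225 ] yaw_y -91.47 tilt 0.01 F [ 0.9 -1.   0. ] gap 0.999
shift [ 0.0729 -0.1097  0.0125] twist -0.0061
```

>>> {"fn": "move_arm", "kwargs": {"deltas": [[0.03,-0.06,0.0,0,100],[0.03,-0.06,0.0,0,100],[0.03,-0.06,0.0,0,100],[0.03,-0.06,0.0,0,100],[0.03,-0.06,0.0,0,100],[0.03,-0.06,0.0,0,100],[0.03,-0.06,0.0,0,100],[0.03,-0.06,0.0,0,100]]}}

```text
t: 1.48
tcp_pos: [0.3811, -0.3121, 0.2251]
tool_rot: [1.0, -0.013, -0.0, 0.0]
force: [0.3, 1.0, 0.4]
finger_gap: 1.002
```

```bash
python3 -c "
from h import *
plan([.40,-.29,.22],-91.3)
c=manip.get_calibration('wrist')
p,d=manip.snapshot('wrist'); cv2.imwrite('pics/w1.png',p[:,:,::-1]); np.save('pics/w1d.npy',d); np.save('pics/w1c.npy',c,allow_pickle=True)
cv2.imwrite('pics/w1z.png',p[:,:,::-1])
"
```

```text
t 1.48 tcp [ 0.3811 -0.3121  0.2251] yaw_y -91.54 tilt 0.0 F [0.3 1.  0.4] gap 1.002
shift [ 0.0456 -0.0565  0.0127] twist -0.0085
```

View pics/w1.png

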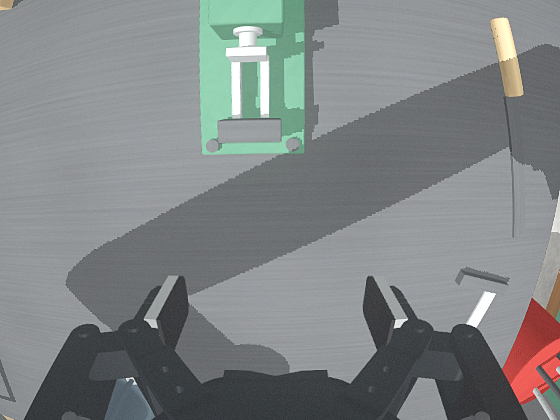

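```bash
python3 - <<'E'
from h import *
p=cv2.imread('pics/w1.png'); c=np.load('pics/w1c.npy',allow_pickle=True).item()
cv2.imwrite('pics/w1z.png',cv2.resize(p[0:160,190:320],None,fx=3.7,fy=3.7,interpolation=cv2.INTER_CUBIC))
D=np.load('pics/w1d.npy')
# dense: is wrist depth consistent?
C=cloud('wrist',D,c)
for uv in [(250,128),(236,90),(264,90),(246,54),(240,10),(220,145),(230,180),(285,100)]: print(uv,C[uv[1],uv[0]].round(4))
print(np.array(c['pose']).round(3))
E
```

```text
(250, 128) [ 0.446  -0.2904  0.0531]
(236, 90) [ 0.4834 -0.2765  0.0337]
(264, 90) [ 0.482  -0.3039  0.0346]
(246, 54) [ 0.5113 -0.2913  0.0799]
(240, 10) [ 0.5505 -0.2875  0.0827]
(220, 145) [ 0.4272 -0.2548  0.0155]
(230, 180) [ 0.3853 -0.2611  0.0006]
(285, 100) [ 0.4721 -0.3246  0.0137]
[[-0.027 -0.946 -0.322  0.464]
 [-1.     0.025  0.01  -0.315]
 [-0.001  0.323 -0.947  0.357]
 [ 0.     0.     0.     1.   ]]
```

View pics/w1z.png

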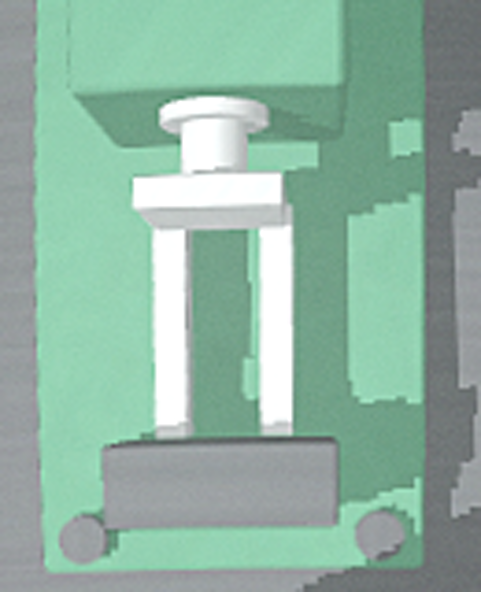

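```bash
python3 - <<'E'
from h import *
c=np.load('pics/w1c.npy',allow_pickle=True).item()
def w(uv,z):
    return onz('wrist',[(uv[0]+.5)/3.7-.5+190,(uv[1]+.5)/3.7-.5],z,c)[0]
P={}
for nm,uv,z in [('stopL',(106,448),.053),('stopR',(337,440),.053),('stopbL',(106,526),.053),('stopbR',(337,524),.053),
 ('plateBL',(46,570),.015),('plateBR',(424,568),.015),('plateTL',(37,2),.015),('plateTR',(424,2),.015),
 ('par1L',(153,300),.035),('par1R',(189,300),.035),('par2L',(261,300),.035),('par2R',(293,300),.035),
 ('par1Lt',(152,235),.035),('par1Lb',(156,435),.035),('par2Rt',(293,235),.035),('par2Rb',(292,435),.035),
 ('padL',(133,208),.079),('padR',(283,205),.079)]:
    P[nm]=w(uv,z); print(nm,P[nm].round(4))
E
```

```text
stopL [ 0.4543 -0.261   0.053 ]
stopR [ 0.4539 -0.3191  0.053 ]
stopbL [ 0.4344 -0.2599  0.053 ]
stopbR [ 0.4326 -0.3185  0.053 ]
plateBL [ 0.4188 -0.2345  0.015 ]
plateBR [ 0.4155 -0.3436  0.015 ]
plateTL [ 0.5878 -0.2381  0.015 ]
plateTR [ 0.5812 -0.3474  0.015 ]
par1L [ 0.4929 -0.2721  0.035 ]
par1R [ 0.4923 -0.2816  0.035 ]
par2L [ 0.4914 -0.3005  0.035 ]
par2R [ 0.4911 -0.3088  0.035 ]
par1Lt [ 0.5106 -0.2724  0.035 ]
par1Lb [ 0.4565 -0.2715  0.035 ]
par2Rt [ 0.5087 -0.3093  0.035 ]
par2Rb [ 0.455  -0.3075  0.035 ]
padL [ 0.511 -0.274  0.079]
padR [ 0.5097 -0.308   0.079 ]
```

```bash
python3 -c "
from h import *
plan([.48,-.05,.20],-91.5+28)"
```

```text
t 1.53 tcp [ 0.3812 -0.3119  0.2251] yaw_y -91.52 tilt 0.0 F [-0.8 -0.2  0.1] gap 0.998
shift [ 0.2295 -0.6612  0.0627] twist -0.9782
```

>>> {"fn": "move_arm", "kwargs": {"deltas": [[0.23,-0.66,0.06,-1.0,100],[0.23,-0.66,0.06,-1.0,100],[0.23,-0.66,0.06,-1.0,100],[0.23,-0.66,0.06,-1.0,100],[0.23,-0.66,0.06,-1.0,100],[0.23,-0.66,0.06,-1.0,100],[0.23,-0.66,0.06,-1.0,100],[0.23,-0.66,0.06,-1.0,100]]}}

```text
t: 2.2
tcp_pos: [0.481, -0.0451, 0.2008]
tool_rot: [0.971, 0.238, 0.0, -0.001]
force: [0.1, 0.1, -0.2]
finger_gap: 0.999
```

```bash
python3 -c "
from h import *
plan([.47,.18,.20],15)"
```

```text
t 2.2 tcp [ 0.481  -0.0451  0.2008] yaw_y -62.49 tilt 0.11 F [ 0.1  0.1 -0.2] gap 0.999
shift [ 0.2356 -0.5118  0.003 ] twist -2.705
```

>>> {"fn": "move_arm", "kwargs": {"deltas": [[0.23,-0.51,0.0,-1.0,100],[0.23,-0.51,0.0,-1.0,100],[0.23,-0.51,0.0,-1.0,100],[0.23,-0.51,0.0,-1.0,100],[0.23,-0.51,0.0,-1.0,100],[0.23,-0.51,0.0,-1.0,100],[0.23,-0.51,0.0,-1.0,100],[0.23,-0.51,0.0,-1.0,100]]}}

```text
t: 2.87
tcp_pos: [0.4688, 0.1738, 0.2011]
tool_rot: [0.883, 0.469, -0.0, 0.0]
force: [-0.1, -1.2, -1.1]
finger_gap: 1.001
```

```bash
python3 -c "
from h import *
plan([.44,.27,.20],15)"
```

```text
t 2.87 tcp [0.4688 0.1738 0.2011] yaw_y -34.03 tilt 0.04 F [-0.1 -1.2 -1.1] gap 1.001
shift [ 0.1589 -0.1943  0.0027] twist -1.7116
```

>>> {"fn": "move_arm", "kwargs": {"deltas": [[0.16,-0.25,0.0,-0.86,100],[0.16,-0.25,0.0,-0.86,100],[0.16,-0.25,0.0,-0.86,100],[0.16,-0.25,0.0,-0.86,100],[0.16,-0.25,0.0,-0.86,100],[0.16,-0.25,0.0,-0.86,100],[0.16,-0.25,0.0,-0.86,100],[0.16,-0.25,0.0,-0.86,100]]}}

```text
t: 3.53
tcp_pos: [0.4229, 0.2814, 0.2012]
tool_rot: [0.764, 0.645, -0.0, 0.0]
force: [-0.5, -0.2, 0.5]
finger_gap: 1.0
```

```bash
python3 -c "
from h import *
plan([.469,.308,.20],14.8)"
```

```text
t 3.53 tcp [0.4229 0.2814 0.2012] yaw_y -9.72 tilt 0.02 F [-0.5 -0.2  0.5] gap 1.0
shift [0.0851 0.1024 0.0029] twist -0.8561
```

>>> {"fn": "move_arm", "kwargs": {"deltas": [[0.085,0.1,0.0,-0.86,100],[0.085,0.1,0.0,-0.86,100],[0.085,0.1,0.0,-0.86,100],[0.085,0.1,0.0,-0.86,100],[0.085,0.1,0.0,-0.86,100],[0.085,0.1,0.0,-0.86,100],[0.085,0.1,0.0,-0.86,100],[0.085,0.1,0.0,-0.86,100]]}}

```text
t: 4.2
tcp_pos: [0.4671, 0.3094, 0.2012]
tool_rot: [0.609, 0.793, -0.0, 0.0]
force: [-0.3, 0.2, -0.2]
finger_gap: 1.002
```

```bash
python3 -c "
from h import *
plan([.469,.308,.20],14.8)
c=manip.get_calibration('wrist')
p,d=manip.snapshot('wrist'); cv2.imwrite('pics/w2.png',p[:,:,::-1]); np.save('pics/w2d.npy',d); np.save('pics/w2c.npy',c,allow_pickle=True)
"
```

```text
t 4.2 tcp [0.4671 0.3094 0.2012] yaw_y 15.03 tilt 0.0 F [-0.3  0.2 -0.2] gap 1.002
shift [-0.0046  0.0036  0.003 ] twist 0.0079
```

View pics/w2.png

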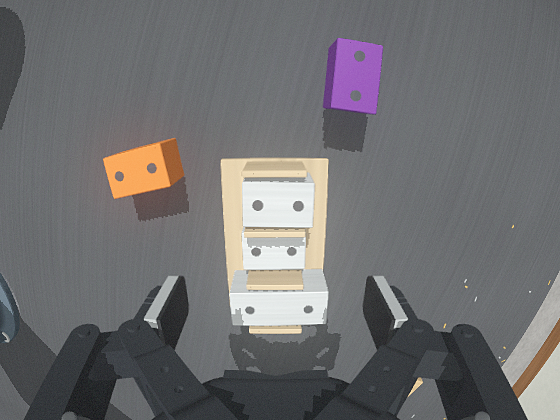

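The wrist view shows our tall short block with pilot marks at (258,206) and (298,206). The low block is at row 252 and the long one at row 310. Next I'll refine the block's position.

```bash
python3 - <<'E'
from h import *
c=np.load('pics/w2c.npy',allow_pickle=True).item(); p=cv2.imread('pics/w2.png')
g=cv2.cvtColor(p,cv2.COLOR_BGR2GRAY)
m=(g<110).astype('uint8'); sub=np.zeros_like(m); sub[195:217,250:307]=m[195:217,250:307]
n,l,st,ce=cv2.connectedComponentsWithStats(sub)
q=[ce[i] for i in range(1,n) if st[i,4]>20]; print(q)
W=onz('wrist',np.array(q),.058,c); print(W.round(4), W.mean(0).round(4), np.degrees(np.arctan2(*(W[0]-W[1])[[1,0]])))
cv2.imwrite('pics/w2z.png',cv2.resize(p[150:340,210:345],None,fx=3.1,fy=3.1,interpolation=cv2.INTER_CUBIC))
D=np.load('pics/w2d.npy');C=cloud('wrist',D,c)
for uv in [(278,206),(278,185),(278,220),(270,255),(278,300),(278,165)]: print(uv,C[uv[1],uv[0]].round(4))
E
```

```text
[]Traceback (most recent call last):
  File "<stdin>", line 7, in <module>
  File "h.py", line 15, in onz
    o,d,_=ray(n,uv,c); return o+d*((z-o[2])/d[:,2:3])
          ~~~^^^^^^^^
  File "h.py", line 8, in ray
    uv=np.atleast_2d(np.asarray(uv,float)); x=(uv-[c['cx'],c['cy']])/f
                                               ~~^~~~~~~~~~~~~~~~~~
ValueError: operands could not be broadcast together with shapes (1,0) (2,)
```

```bash
python3 - <<'E'
from h import *
c=np.load('pics/w2c.npy',allow_pickle=True).item(); p=cv2.imread('pics/w2.png')
cv2.imwrite('pics/w2z.png',cv2.resize(p[150:340,210:345],None,fx=3.1,fy=3.1,interpolation=cv2.INTER_CUBIC))
g=cv2.cvtColor(p,cv2.COLOR_BGR2GRAY)
m=(g<160).astype('uint8'); sub=np.zeros_like(m); sub[196:217,250:307]=m[196:217,250:307]
n,l,st,ce=cv2.connectedComponentsWithStats(sub)
print(st)
q=[ce[i] for i in range(1,n) if st[i,4]>20]; print(q)
D=np.load('pics/w2d.npy');C=cloud('wrist',D,c)
for uv in [(278,206),(278,185),(278,220),(270,255),(278,300),(278,165)]: print(uv,C[uv[1],uv[0]].round(4))
W=onz('wrist',np.array(q),.058,c); print(W.round(4), W.mean(0).round(4), np.degrees(np.arctan2(*(W[0]-W[1])[[1,0]])))
E
```

```text
[[     0      0    560    420 235027]
 [   252    200     11     11     88]
 [   293    201     10     10     85]]
[array([257.27272727, 204.96590909]), array([297.72941176, 205.63529412])]
(278, 206) [0.47   0.3075 0.0579]
(278, 185) [0.465  0.326  0.0581]
(278, 220) [0.4736 0.2943 0.0565]
(270, 255) [0.4777 0.2488 0.036 ]
(278, 300) [0.496  0.2117 0.0573]
(278, 165) [0.4616 0.3393 0.0363]
[[0.452  0.3037 0.058 ]
 [0.4868 0.3124 0.058 ]] [0.4694 0.3081 0.058 ] -165.9849144996771
```

View pics/w2z.png

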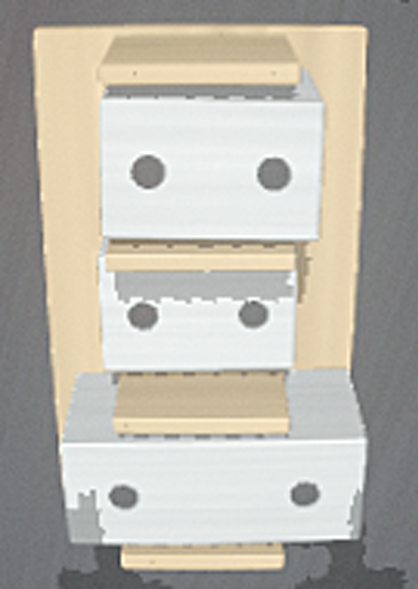

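```bash
python3 -c "
from h import *
plan([.4694,.3081,.034],14.2)"
```

```text
t 4.25 tcp [0.4671 0.3095 0.2012] yaw_y 15.05 tilt 0.0 F [-0.   0.1  0.2] gap 1.002
shift [-0.0049  0.0047  0.418 ] twist 0.0297
```

>>> {"fn": "move_arm", "kwargs": {"deltas": [[-0.005,0.005,0.0,0.03,100],[-0.005,0.005,0.1,0.03,100],[-0.005,0.005,0.2,0.03,100],[-0.005,0.005,0.28,0.03,100],[-0.005,0.005,0.34,0.03,100],[-0.005,0.005,0.38,0.03,100],[-0.005,0.005,0.418,0.03,100],[-0.005,0.005,0.418,0.03,100]], "force": 60}}

```text
t: 4.92
tcp_pos: [0.4679, 0.3076, 0.0311]
tool_rot: [0.614, 0.789, -0.002, -0.001]
force: [-0.6, -0.2, 0.7]
finger_gap: 0.999
```

```bash
python3 -c "
from h import *
plan([.4694,.3081,.034],14.2)"
```

```text
t 4.92 tcp [0.4679 0.3076 0.0311] yaw_y 14.21 tilt 0.32 F [-0.6 -0.2  0.7] gap 0.999
shift [ 0.0002  0.0039 -0.0073] twist 0.0005
```

>>> {"fn": "move_arm", "kwargs": {"deltas": [[0,0,0,0,40],[0,0,0,0,40],[0,0,0,0,40],[0,0,0,0,40],[0,0,0,0,40],[0,0,0,0,40],[0,0,0,0,40],[0,0,0,0,40]], "force": 60}}

```text
t: 5.58
tcp_pos: [0.4702, 0.3088, 0.035]
tool_rot: [0.614, 0.789, 0.001, 0.0]
force: [-0.6, 0.3, 6.8]
finger_gap: 0.735
```

```bash
python3 -c "
from h import *
plan([.4694,.3081,.034],14.2)"
```

```text
t 5.58 tcp [0.4702 0.3088 0.035 ] yaw_y 14.26 tilt 0.11 F [-0.6  0.3  6.8] gap 0.735
shift [-0.0011 -0.0023  0.0025] twist 0.0022
```

>>> {"fn": "move_arm", "kwargs": {"deltas": [[0,0,-0.05,0,40],[0,0,-0.12,0,40],[0,0,-0.2,0,40],[0,0,-0.28,0,40],[0,0,-0.33,0,40],[0,0,-0.35,0,40],[0,0,-0.35,0,40],[0,0,-0.35,0,40]]}}

```text
t: 6.25
tcp_pos: [0.4686, 0.3081, 0.173]
tool_rot: [0.614, 0.789, -0.001, -0.0]
force: [0.4, -0.8, -5.5]
finger_gap: 0.738
```

```bash
python3 -c "
from h import *
plan([.48,.0,.174],-1.5)"
```

```text
t 6.25 tcp [0.4686 0.3081 0.173 ] yaw_y 14.27 tilt 0.11 F [ 0.4 -0.8 -5.5] gap 0.738
shift [-0.7535 -0.1621 -0.002 ] twist 0.5504
```

>>> {"fn": "move_arm", "kwargs": {"deltas": [[-0.08,-0.02,0,0.08,40],[-0.18,-0.04,0,0.16,40],[-0.28,-0.06,0,0.24,40],[-0.38,-0.08,0,0.32,40],[-0.48,-0.1,0,0.4,40],[-0.58,-0.12,0,0.48,40],[-0.68,-0.15,0,0.55,40],[-0.75,-0.16,0,0.55,40]]}}

```text
t: 6.92
tcp_pos: [0.4789, -0.0008, 0.1717]
tool_rot: [0.717, 0.697, -0.002, -0.002]
force: [-0.2, 0.5, -3.5]
finger_gap: 0.736
```

```bash
python3 -c "
from h import *
plan([.48,.0,.174],-1.5)
p,d=manip.snapshot('wrist'); cv2.imwrite('pics/w3.png',p[:,:,::-1])
p,d=manip.snapshot('side'); cv2.imwrite('pics/s3.png',p[:,:,::-1])"
```

```text
t 6.92 tcp [ 0.4789 -0.0008  0.1717] yaw_y -1.65 tilt 0.35 F [-0.2  0.5 -3.5] gap 0.736
shift [ 0.0022  0.0027 -0.0058] twist -0.0052
```

View pics/w3.png

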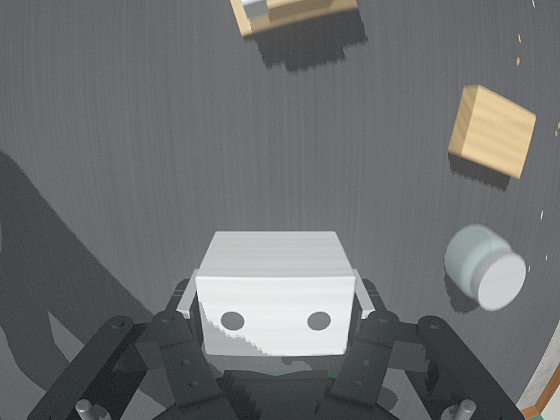

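View pics/s3.png

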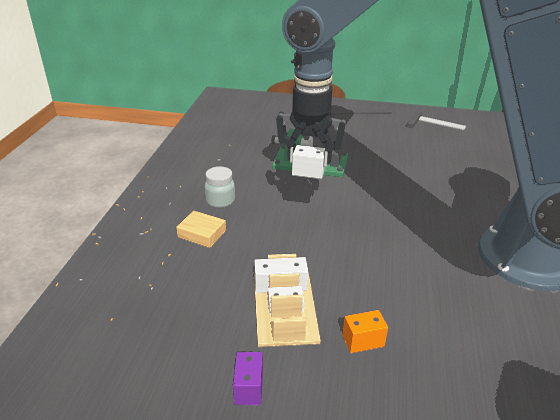

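The wrist view shows the block held level between the pads, marks at (232,320) and (318,320). In the side view the slot is empty and the other blocks haven't moved. Now I'll set it down.

>>> {"fn": "move_arm", "kwargs": {"deltas": [[0,0,0.05,0,40],[0,0,0.13,0,40],[0,0,0.21,0,40],[0,0,0.28,0,40],[0,0,0.32,0,40],[0,0,0.34,0,40],[0,0,0.35,0,40],[0,0,0.355,0,40]]}}

```text
t: 7.68
tcp_pos: [0.4809, 0.0024, 0.031]
tool_rot: [0.716, 0.698, -0.001, -0.001]
force: [0.4, 0.4, -4.3]
finger_gap: 0.74
```

```bash
python3 -c "
from h import *
plan([.48,.0,.027],-1.5)"
```

```text
t 7.68 tcp [0.4809 0.0024 0.031 ] yaw_y -1.47 tilt 0.11 F [ 0.4  0.4 -4.3] gap 0.74
shift [-0.0061 -0.002   0.0099] twist 0.0012
```

>>> {"fn": "move_arm", "kwargs": {"deltas": [[0,0,0.004,0,40],[0,0,0.007,0,40],[0,0,0.01,0,40],[0,0,0.01,0,40],[0,0,0.01,0,40],[0,0,0.01,0,40],[0,0,0.01,0,40],[0,0,0.01,0,40]]}}

```text
t: 8.35
tcp_pos: [0.4815, 0.0019, 0.0282]
tool_rot: [0.716, 0.698, 0.0, 0.0]
force: [0.6, 0.1, -4.7]
finger_gap: 0.739
```

```bash
python3 -c "
from h import *
plan([.48,.0,.027],-1.5)"
```

```text
t 8.35 tcp [0.4815 0.0019 0.0282] yaw_y -1.49 tilt 0.02 F [ 0.6  0.1 -4.7] gap 0.739
shift [-0.0048 -0.0036  0.0029] twist 0.0003
```

>>> {"fn": "move_arm", "kwargs": {"deltas": [[0,0,0.003,0,40],[0,0,0.005,0,40],[0,0,0.006,0,40],[0,0,0.006,0,40],[0,0,0.006,0,40],[0,0,0.006,0,40],[0,0,0.006,0,40],[0,0,0.006,0,40]]}}

```text
t: 9.02
tcp_pos: [0.4816, 0.0019, 0.027]
tool_rot: [0.716, 0.698, 0.0, 0.001]
force: [-2.1, 0.2, 10.0]
finger_gap: 0.742
```

```bash
python3 -c "
from h import *
plan([.48,.0,.027],-1.5)"
```

```text
t 9.02 tcp [0.4816 0.0019 0.027 ] yaw_y -1.49 tilt 0.07 F [-2.1  0.2 10. ] gap 0.742
shift [-0.0048 -0.0038 -0.0001] twist 0.0005
```

>>> {"fn": "move_arm", "kwargs": {"deltas": [[0,0,-0.004,0,70],[0,0,-0.004,0,100],[0,0,-0.004,0,100],[0,0,-0.004,0,100],[0,0,-0.004,0,100],[0,0,-0.004,0,100],[0,0,-0.05,0,100],[0,0,-0.12,0,100]]}}

```text
t: 9.68
tcp_pos: [0.4796, 0.0022, 0.072]
tool_rot: [0.716, 0.698, -0.002, -0.003]
force: [0.3, -0.6, 0.3]
finger_gap: 0.999
```

```bash
python3 -c "
from h import *
plan([.4816,.0019,.12],-91.5)"
```

```text
t 9.68 tcp [0.4796 0.0022 0.072 ] yaw_y -1.51 tilt 0.35 F [ 0.3 -0.6  0.3] gap 0.999
shift [-0.0006  0.0042 -0.12  ] twist 3.1414
```

>>> {"fn": "move_arm", "kwargs": {"deltas": [[0,0,-0.08,0,100],[0,0,-0.16,0,100],[0,0,-0.2,0.2,100],[0,0,-0.2,0.4,100],[0,0,-0.2,0.6,100],[0,0,-0.2,0.8,100],[0,0,-0.2,1.0,100],[0,0,-0.2,1.0,100]]}}

```text
t: 10.35
tcp_pos: [0.4812, 0.002, 0.1535]
tool_rot: [0.867, 0.498, -0.0, -0.0]
force: [0.2, 1.0, 0.2]
finger_gap: 1.001
```

>>> {"fn": "move_arm", "kwargs": {"deltas": [[0,0,0,0.2,100],[0,0,0,0.4,100],[0,0,0,0.6,100],[0,0,0,0.8,100],[0,0,0,1.0,100],[0,0,0,1.0,100],[0,0,0,1.0,100],[0,0,0,1.0,100]]}}

```text
t: 11.02
tcp_pos: [0.4813, 0.0019, 0.1534]
tool_rot: [0.963, 0.271, -0.0, -0.0]
force: [-0.3, 0.3, 0.3]
finger_gap: 0.999
```

>>> {"fn": "move_arm", "kwargs": {"deltas": [[0,0,0,0.2,100],[0,0,0,0.4,100],[0,0,0,0.6,100],[0,0,0,0.8,100],[0,0,0,1.0,100],[0,0,0,1.0,100],[0,0,0,1.0,100],[0,0,0,1.0,100]]}}

```text
t: 11.68
tcp_pos: [0.4814, 0.0019, 0.1535]
tool_rot: [1.0, 0.024, -0.0, 0.0]
force: [-0.4, -0.2, -0.6]
finger_gap: 0.995
```

```bash
python3 -c "
from h import *
plan([.4816,.0019,.15],-91.5)
c=manip.get_calibration('wrist')
p,d=manip.snapshot('wrist'); cv2.imwrite('pics/w4.png',p[:,:,::-1]); np.save('pics/w4d.npy',d); np.save('pics/w4c.npy',c,allow_pickle=True)
"
```

```text
t 11.68 tcp [0.4814 0.0019 0.1535] yaw_y -87.26 tilt 0.0 F [-0.4 -0.2 -0.6] gap 0.995
shift [0.0005 0.0001 0.0089] twist 0.148
```

View pics/w4.png

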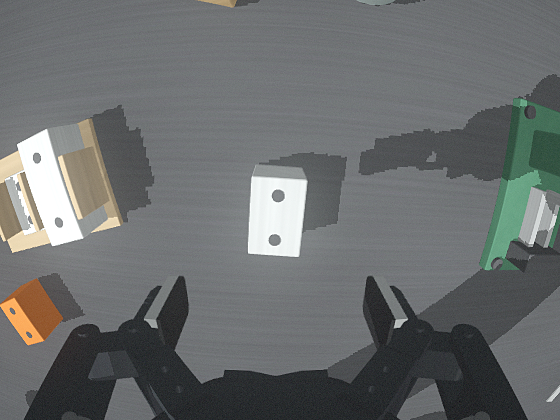

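```bash
python3 - <<'E'
from h import *
c=np.load('pics/w4c.npy',allow_pickle=True).item()
W=onz('wrist',[(278,196),(274.5,240)],.05,c); print(W.round(4),W.mean(0).round(4),np.degrees(np.arctan2(*(W[0]-W[1])[[1,0]])))
plan([.4812,.0015,.03],-91.5)
E
```

```text
[[0.499  0.0007 0.05  ]
 [0.4631 0.0017 0.05  ]] [0.4811 0.0012 0.05  ] -1.4996478787650445
t 11.73 tcp [0.4814 0.0019 0.1535] yaw_y -87.29 tilt 0.0 F [ 0.3  0.3 -0.3] gap 0.998
shift [-0.0004  0.0011  0.3088] twist 0.1468
```

>>> {"fn": "move_arm", "kwargs": {"deltas": [[0,0,0.05,0.15,100],[0,0,0.12,0.15,100],[0,0,0.19,0.15,100],[0,0,0.25,0.15,100],[0,0,0.3,0.15,100],[0,0,0.32,0.15,100],[0,0,0.33,0.15,100],[0,0,0.335,0.15,100]]}}

```text
t: 12.4
tcp_pos: [0.4815, 0.0019, 0.0193]
tool_rot: [1.0, -0.015, -0.0, -0.0]
force: [-0.5, -0.4, -1.1]
finger_gap: 0.999
```

>>> {"fn": "move_arm", "kwargs": {"deltas": [[0,0,0,0,60],[0,0,0,0,30],[0,0,0,0,20],[0,0,0,0,20],[0,0,0,0,20],[0,0,0,0,20],[0,0,0,0,20],[0,0,0,0,20]], "force": 100}}

```text
t: 13.07
tcp_pos: [0.4821, 0.0017, 0.0208]
tool_rot: [1.0, -0.015, 0.001, 0.0]
force: [-0.5, -0.4, 6.8]
finger_gap: 0.477
```

```bash
python3 -c "
from h import *
plan([.486,-.29,.15],-91.5)"
```

```text
t 13.07 tcp [0.4821 0.0017 0.0208] yaw_y -91.72 tilt 0.13 F [-0.5 -0.4  6.8] gap 0.477
shift [ 0.0323  0.7289 -0.3227] twist -0.0076
```

>>> {"fn": "move_arm", "kwargs": {"deltas": [[0,0,-0.05,0,20],[0,0,-0.12,0,20],[0,0,-0.2,0,20],[0,0,-0.25,0,20],[0,0.05,-0.27,0,20],[0,0.12,-0.27,0,20],[0,0.2,-0.27,0,20],[0,0.28,-0.27,0,20]]}}

```text
t: 13.73
tcp_pos: [0.4774, -0.1105, 0.128]
tool_rot: [1.0, -0.014, 0.0, -0.0]
force: [0.1, 0.5, -3.2]
finger_gap: 0.48
```

```bash
python3 -c "
from h import *
plan([.472,-.2896,.12],-91.5)"
```

```text
t 13.73 tcp [ 0.4774 -0.1105  0.128 ] yaw_y -91.63 tilt 0.0 F [ 0.1  0.5 -3.2] gap 0.48
shift [-0.0007  0.448   0.02  ] twist -0.0046
```

>>> {"fn": "move_arm", "kwargs": {"deltas": [[0,0.08,0,0,20],[0,0.16,0,0,20],[0,0.24,0,0,20],[0,0.32,0.01,0,20],[0,0.39,0.02,0,20],[0,0.43,0.02,0,20],[0,0.448,0.02,0,20],[0,0.448,0.02,0,20]]}}

```text
t: 14.4
tcp_pos: [0.4724, -0.2901, 0.1195]
tool_rot: [1.0, -0.016, 0.0, -0.0]
force: [0.9, 0.2, -3.4]
finger_gap: 0.477
```

```bash
python3 -c "
from h import *
plan([.472,-.2896,.078],-91.5)
for n in ('wrist','side'):
    p,d=manip.snapshot(n); cv2.imwrite(f'pics/{n}5.png',p[:,:,::-1])
    if n=='side': cv2.imwrite('pics/s5z.png',cv2.resize(p[90:200,240:380,::-1],None,fx=5,fy=5,interpolation=cv2.INTER_CUBIC))
"
```

```text
t 14.4 tcp [ 0.4724 -0.2901  0.1195] yaw_y -91.84 tilt 0.01 F [ 0.9  0.2 -3.4] gap 0.477
shift [-0.001  -0.0013  0.1037] twist -0.012
```

View pics/wrist5.png

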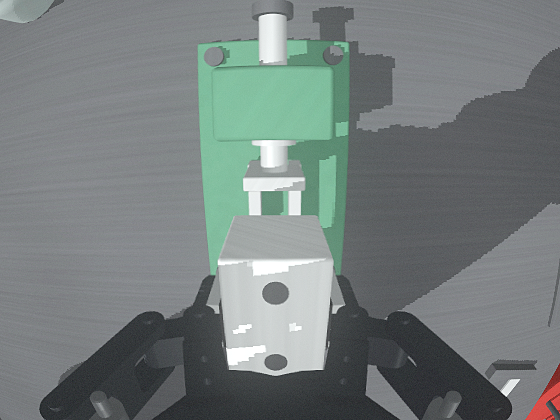

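View pics/s5z.png

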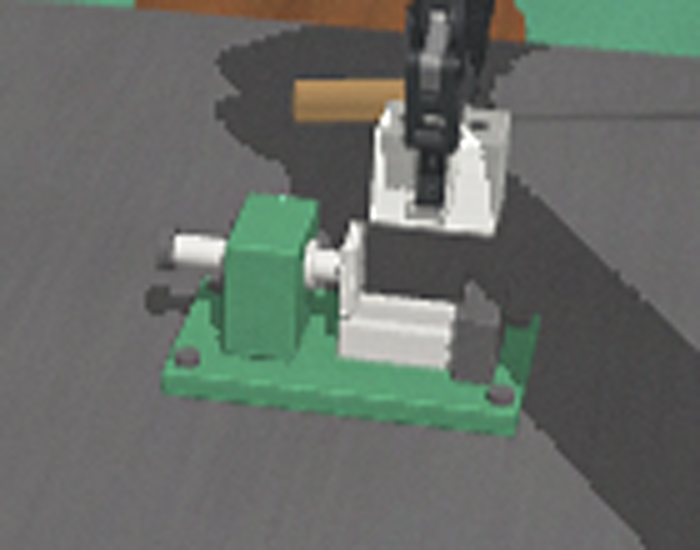

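In the wrist view the pad (col 275) lines up with the block (col 275). The side view shows the block level above the seat. I'll lower it to push height.

>>> {"fn": "move_arm", "kwargs": {"deltas": [[0,0,0.03,-0.01,20],[0,0,0.06,-0.01,20],[0,0,0.08,-0.01,20],[0,0,0.095,-0.01,20],[0,0,0.104,-0.01,20],[0,0,0.104,-0.01,20],[0,0,0.104,-0.01,20],[0,0,0.104,-0.01,20]], "force": 100}}

```text
t: 15.17
tcp_pos: [0.4729, -0.2892, 0.0784]
tool_rot: [1.0, -0.012, 0.0, 0.0]
force: [-0.1, 0.5, -3.6]
finger_gap: 0.486
```

```bash
python3 -c "
from h import *
plan([.4866,-.29,.078],-91.5)"
```

```text
t 15.17 tcp [ 0.4729 -0.2892  0.0784] yaw_y -91.43 tilt 0.05 F [-0.1  0.5 -3.6] gap 0.486
shift [0.0342 0.0011 0.001 ] twist 0.0024
```

>>> {"fn": "move_arm", "kwargs": {"deltas": [[0.008,0,0,0,20],[0.016,0,0,0,20],[0.024,0,0,0,20],[0.03,0,0,0,20],[0.035,0,0,0,20],[0.035,0,0,0,20],[0.035,0,0,0,20],[0.035,0,0,0,20]]}}

```text
t: 15.83
tcp_pos: [0.4843, -0.2892, 0.078]
tool_rot: [1.0, -0.012, -0.003, -0.001]
force: [-7.5, -2.6, -1.2]
finger_gap: 0.479
```

```bash
python3 -c "
from h import *
plan([.4926,-.2902,.078],-91.5)"
```

```text
t 15.83 tcp [ 0.4843 -0.2892  0.078 ] yaw_y -91.4 tilt 0.3 F [-7.5 -2.6 -1.2] gap 0.479
shift [ 0.0207  0.002  -0.0002] twist 0.0036
```

>>> {"fn": "move_arm", "kwargs": {"deltas": [[0.008,0,0,0,20],[0.016,0,0,0,20],[0.024,0,0,0,20],[0.03,0,0,0,20],[0.03,0,0,0,20],[0.03,0,0,0,20],[0.03,0,0,0,20],[0.03,0,0,0,20]]}}

```text
t: 16.5
tcp_pos: [0.4932, -0.289, 0.0778]
tool_rot: [1.0, -0.012, -0.006, -0.002]
force: [-15.4, -3.7, 3.6]
finger_gap: 0.476
```

```bash
python3 -c "
from h import *
plan([.4926,-.2902,.078],-91.5)"
```

```text
t 16.5 tcp [ 0.4932 -0.289   0.0778] yaw_y -91.35 tilt 0.68 F [-15.4  -3.7   3.6] gap 0.476
shift [-0.0015  0.0029 -0.0005] twist 0.0051
```

>>> {"fn": "move_arm", "kwargs": {"deltas": [[0.003,0,0,0,20],[0.006,0,0,0,20],[0.006,0,0,0,20],[0.006,0,0,0,20],[0.006,0,0,0,20],[0.006,0,0,0,20],[0.006,0,0,0,20],[0.006,0,0,0,20]]}}

```text
t: 17.17
tcp_pos: [0.4933, -0.2889, 0.0778]
tool_rot: [1.0, -0.012, -0.008, -0.002]
force: [-20.0, -5.0, 5.0]
finger_gap: 0.482
```

```bash
python3 -c "
from h import *
plan([.4926,-.2902,.078],-91.5)
p,d=manip.snapshot('side'); cv2.imwrite('pics/s6z.png',cv2.resize(p[90:200,240:380,::-1],None,fx=5,fy=5,interpolation=cv2.INTER_CUBIC))
"
```

```text
t 17.17 tcp [ 0.4933 -0.2889  0.0778] yaw_y -91.32 tilt 0.96 F [-20.  -5.   5.] gap 0.482
shift [-0.0018  0.0032 -0.0005] twist 0.0062
```

View pics/s6z.png

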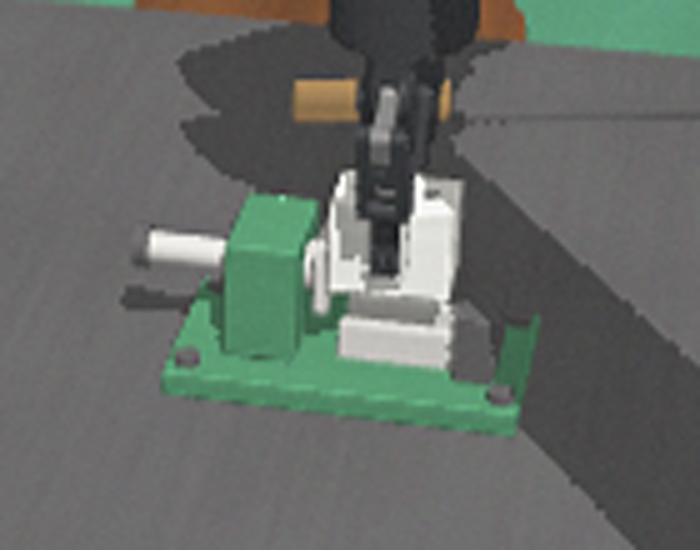

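The plunger is at its end stop: TCP x stayed at 0.493 while the force rose from 15 to 20 N. Next I'll ease off slightly and bring the block down behind the stop.

>>> {"fn": "move_arm", "kwargs": {"deltas": [[-0.004,0,0,0,20],[-0.008,0,0,0,20],[-0.008,0,0.01,0,20],[-0.008,0,0.02,0,20],[-0.008,0,0.03,0,20],[-0.008,0,0.04,0,20],[-0.008,0,0.045,0,20],[-0.008,0,0.045,0,20]]}}

```text
t: 17.88
tcp_pos: [0.4928, -0.2876, 0.0591]
tool_rot: [1.0, -0.012, -0.006, -0.003]
force: [-11.7, -0.6, -1.5]
finger_gap: 0.477
```

```bash
python3 -c "
from h import *
plan([.4926,-.2902,.056],-91.5)
p,d=manip.snapshot('side'); cv2.imwrite('pics/s7z.png',cv2.resize(p[90:200,240:380,::-1],None,fx=5,fy=5,interpolation=cv2.INTER_CUBIC))
"
```

```text
t 17.88 tcp [ 0.4928 -0.2876  0.0591] yaw_y -91.38 tilt 0.71 F [-11.7  -0.6  -1.5] gap 0.477
shift [-0.0002  0.0064  0.0078] twist 0.004
```

View pics/s7z.png

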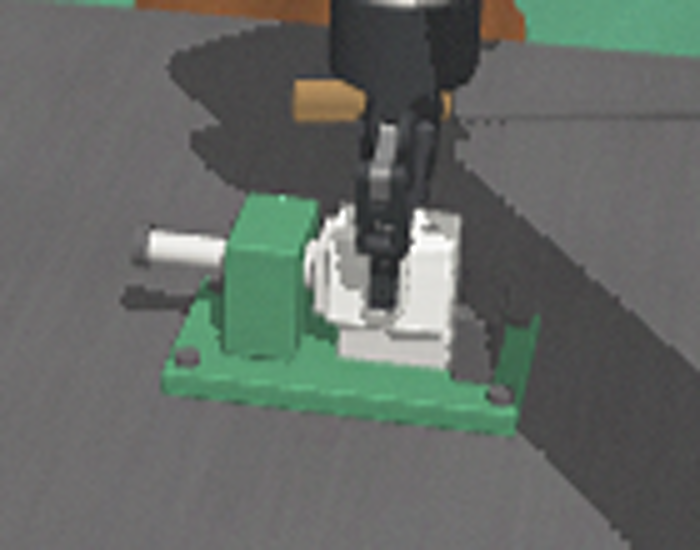

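>>> {"fn": "move_arm", "kwargs": {"deltas": [[0,0.005,0,0,20],[0,0.005,0.004,0,20],[0,0.005,0.008,0,20],[0,0.005,0.011,0,20],[0,0.005,0.014,0,20],[0,0.005,0.014,0,20],[0,0.005,0.014,0,20],[0,0.005,0.014,0,20]]}}

```text
t: 18.6
tcp_pos: [0.4927, -0.289, 0.056]
tool_rot: [1.0, -0.012, -0.005, -0.003]
force: [-15.4, 3.1, 16.0]
finger_gap: 0.481
```

```bash
python3 -c "
from h import *
plan([.4868,-.29,.056],-91.5)"
```

```text
t 18.6 tcp [ 0.4927 -0.289   0.056 ] yaw_y -91.38 tilt 0.7 F [-15.4   3.1  16. ] gap 0.481
shift [-0.0146  0.003   0.0001] twist 0.0043
```

>>> {"fn": "move_arm", "kwargs": {"deltas": [[-0.004,0,0,0,20],[-0.008,0,0,0,20],[-0.012,0,0,0,20],[-0.016,0,0,0,20],[-0.02,0,0,0,20],[-0.022,0,0,0,20],[-0.022,0,0,0,20],[-0.022,0,0,0,20]]}}

```text
t: 19.27
tcp_pos: [0.4881, -0.2896, 0.0558]
tool_rot: [1.0, -0.012, -0.001, -0.001]
force: [-4.0, 5.1, 8.8]
finger_gap: 0.485
```

```bash
python3 -c "
from h import *
plan([.4868,-.29,.056],-91.5)"
```

```text
t 19.27 tcp [ 0.4881 -0.2896  0.0558] yaw_y -91.4 tilt 0.2 F [-4.   5.1  8.8] gap 0.485
shift [-0.0033  0.0011 -0.0004] twist 0.0034
```

>>> {"fn": "move_arm", "kwargs": {"deltas": [[-0.003,0,0,0,20],[-0.006,0,0,0,20],[-0.008,0,0,0,20],[-0.008,0,0.004,0,20],[-0.008,0,0.008,0,20],[-0.008,0,0.012,0,20],[-0.008,0,0.012,0,20],[-0.008,0,0.012,0,20]]}}

```text
t: 19.93
tcp_pos: [0.4869, -0.2898, 0.0557]
tool_rot: [1.0, -0.013, 0.001, -0.0]
force: [-4.0, 11.0, 38.1]
finger_gap: 0.482
```

```bash
python3 -c "
from h import *
plan([.4868,-.29,.056],-91.5)
c=manip.get_calibration('wrist')
p,d=manip.snapshot('wrist'); cv2.imwrite('pics/w8.png',p[:,:,::-1])
p,d=manip.snapshot('side'); cv2.imwrite('pics/s8z.png',cv2.resize(p[90:200,240:380,::-1],None,fx=5,fy=5,interpolation=cv2.INTER_CUBIC))
"
```

```text
t 19.93 tcp [ 0.4869 -0.2898  0.0557] yaw_y -91.45 tilt 0.15 F [-4.  11.  38.1] gap 0.482
shift [-0.0004  0.0005 -0.0008] twist 0.0018
```

View pics/s8z.png

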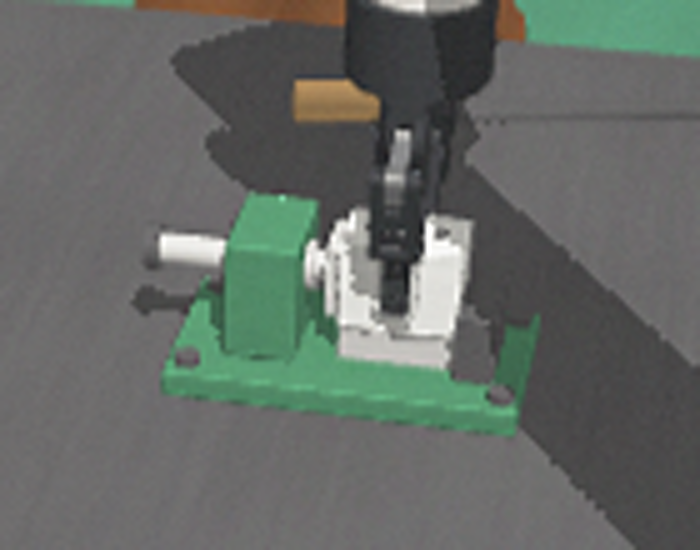

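View pics/w8.png

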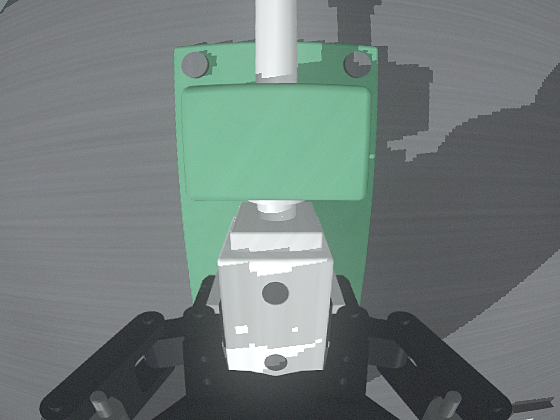

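>>> {"fn": "move_arm", "kwargs": {"deltas": [[0,0,-0.004,0,20],[0,0,-0.006,0,20],[0,0,-0.006,0,80],[0,0,-0.006,0,80],[0,0,-0.006,0,80],[0,0,-0.006,0,80],[0,0,-0.006,0,80],[0,0,-0.006,0,80]]}}

```text
t: 20.7
tcp_pos: [0.4857, -0.2917, 0.0516]
tool_rot: [1.0, -0.013, -0.0, -0.0]
force: [0.5, 0.0, 0.7]
finger_gap: 0.799
```

>>> {"fn": "move_arm", "kwargs": {"deltas": [[0,0,-0.03,0,80],[0,0,-0.08,0,80],[0,0,-0.14,0,80],[0,0,-0.2,0,80],[0,0,-0.22,0,80],[0,0,-0.22,0,80],[0,0,-0.22,0,80],[0,0,-0.22,0,80]]}}

```text
t: 21.37
tcp_pos: [0.485, -0.2909, 0.139]
tool_rot: [1.0, -0.013, -0.001, -0.001]
force: [-0.6, -0.3, -0.4]
finger_gap: 0.8
```

```bash
python3 -c "
from h import *
plan([.4868,-.29,.1],-91.5)
c=manip.get_calibration('wrist')
p,d=manip.snapshot('wrist'); cv2.imwrite('pics/w9.png',p[:,:,::-1]); C=cloud('wrist',d,c); np.save('pics/w9C.npy',C); np.save('pics/w9c.npy',c,allow_pickle=True)
p,d=manip.snapshot('side'); cv2.imwrite('pics/s9z.png',cv2.resize(p[90:200,240:380,::-1],None,fx=5,fy=5,interpolation=cv2.INTER_CUBIC))
"
```

```text
t 21.37 tcp [ 0.485  -0.2909  0.139 ] yaw_y -91.44 tilt 0.12 F [-0.6 -0.3 -0.4] gap 0.8
shift [ 0.0045 -0.0021  0.0975] twist 0.0019
```

View pics/s9z.png

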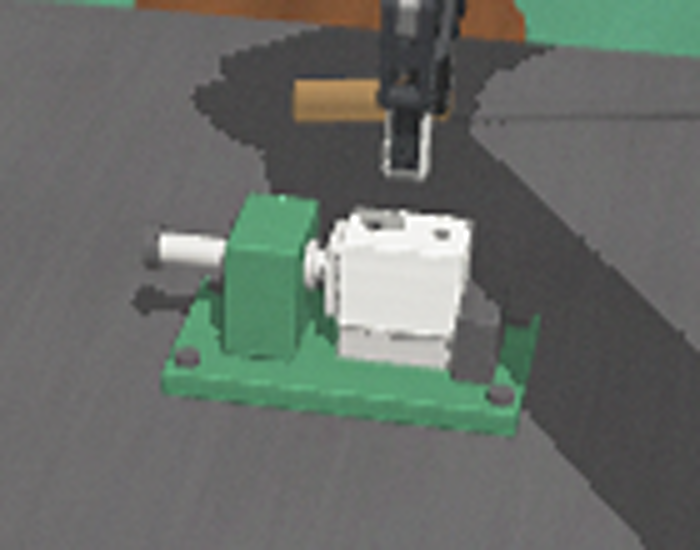

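View pics/w9.png

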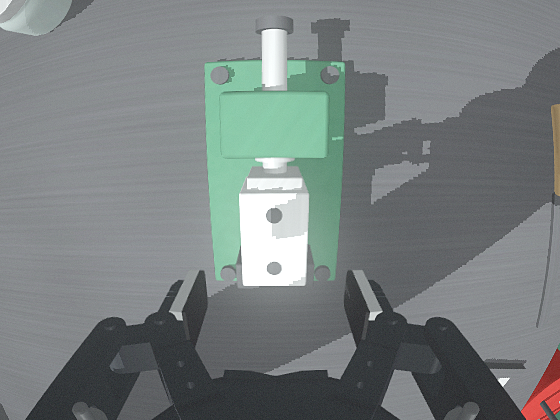

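```bash
python3 - <<'E'
from h import *
c=np.load('pics/w9c.npy',allow_pickle=True).item(); C=np.load('pics/w9C.npy'); p=cv2.imread('pics/w9.png')
S=C[198:280,246:300].reshape(-1,3); S=S[abs(S[:,2]-.085)<.01]
A=np.c_[S[:,:2]-[.486,-.29],np.ones(len(S))]; k=np.linalg.lstsq(A,S[:,2],rcond=None)[0]; print('plane',k.round(4),len(S))
g=cv2.cvtColor(p,cv2.COLOR_BGR2GRAY)
q=[]
for (u,v) in [(274,215),(274,268)]:
    s=np.zeros_like(g); s[v-10:v+11,u-10:u+11]=(g[v-10:v+11,u-10:u+11]<150)
    n,l,st,ce=cv2.connectedComponentsWithStats(s); i=1+np.argmax(st[1:,4]); print(st[i]); q.append(ce[i])
W=onz('wrist',np.array(q),.085,c); print(W.round(4),W.mean(0).round(4),np.degrees(np.arctan2(*(W[0]-W[1])[[1,0]])))
h=C[110:145,235:315].reshape(-1,3); print('housing z',np.median(h[:,2]))
E
```

```text
plane [0.0022 0.0014 0.085 ] 4408
[271 208  11  15 137]
[272 262   2   1   2]
[[ 0.5043 -0.2914  0.085 ]
 [ 0.4727 -0.2888  0.085 ]] [ 0.4885 -0.2901  0.085 ] -4.724208175358021
housing z 0.08193559844847327
```

```bash
python3 - <<'E'
from h import *
c=np.load('pics/w9c.npy',allow_pickle=True).item(); p=cv2.imread('pics/w9.png')
cv2.imwrite('pics/w9z.png',cv2.resize(p[160:300,200:345],None,fx=4.2,fy=4.2,interpolation=cv2.INTER_CUBIC))
W=onz('wrist',[(274,215.5),(274.3,268)],.085,c); print(W.round(4),W.mean(0).round(4),np.degrees(np.arctan2(*(W[0]-W[1])[[1,0]])))
E
```

```text
[[ 0.5041 -0.2906  0.085 ]
 [ 0.4683 -0.2898  0.085 ]] [ 0.4862 -0.2902  0.085 ] -1.2332446274648377
```

View pics/w9z.png

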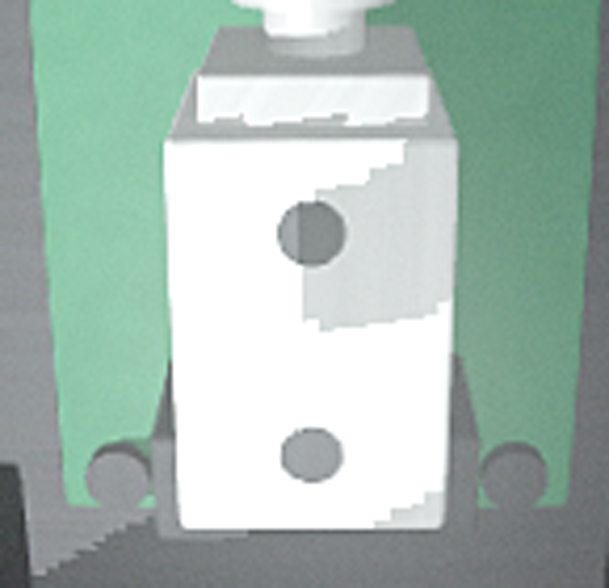

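The block's centre measures (0.4862, -0.2902) against a seat estimate of (0.486, -0.290). Its top is at 85.0 mm and level, and its yaw is about -1.2° against the fixture's -1.5°. I'll check the bystanders once more before handing in.

```bash
python3 - <<'E'
from h import *
p,d=manip.snapshot('top'); cv2.imwrite('pics/t10.png',p[:,:,::-1])
a=cv2.imread('pics/top0.png'); D=cv2.absdiff(a,p[:,:,::-1].copy()).max(2)
for n,(u0,v0,u1,v1) in dict(low_long=(190,195,242,250),jar=(312,118,346,158),wood=(254,118,294,162)).items(): print(n,'changed px',int((D[v0:v1,u0:u1]>40).sum()))
s=manip.sense(); print(s['t'],s['force'].round(1),abs(s['qd']).max())
E
```

```text
low_long changed px 0
jar changed px 0
wood changed px 0
21.5167 [ 0.1  0.1 -0.6] 0.0037493084030707302
```

View pics/t10.png

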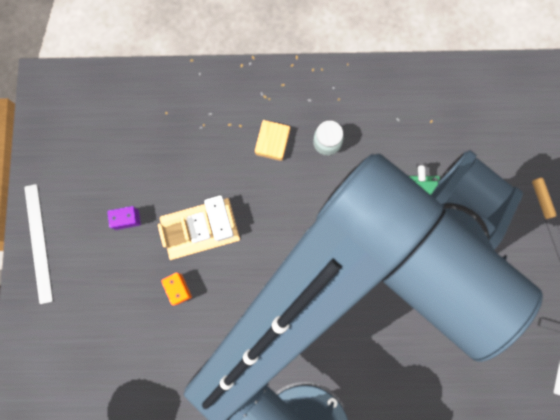

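The top view shows the bystanders where they started (long and low blocks near (210,222), jar (328,137), wood (273,140)) and the first slot empty at (174,234).

```bash
python3 -c "
from station import manip
print(manip.sign_off())"
```

```text
the job is handed in; nothing more can be done
None
```

The block is loaded in the green fixture, released, and the job is handed in; sign-off gives no verdict, so the result below rests on my own checks. I lifted it from the rack by its ends and set it on the bench. There I regripped it by its long sides, pushed the plunger in with its end, and lowered it behind the stop. I pressed it down with about 38 N and let go, at about 21.5 s in all.

**Plunger:** it reached its end stop. The tool stayed put while the push rose from 15 to 20 N.

**Block in the seat** (wrist camera):

| Check | Measured | Expected |
|---|---|---|
| Centre (x, y) | (0.4862, -0.2902) m | seat estimate (0.486, -0.290) m |
| Top height | 85.0 mm, level | 85 mm when home |
| Yaw | about -1.2° | fixture about -1.5° |

**Gripper and bystanders:** the open gripper was clear at 0.139 m with no contact force. The low and long blocks, the jar and the wood showed no change in the top view.

**What disagreed:**
- An automatic detection of the pilot marks failed in shadow and gave a wrong yaw of -4.7°. The centre and yaw in the table use marks I picked by eye on a zoomed picture.
- The top-camera estimate of the seat was about 1–2 mm off the wrist-camera one. I relied mainly on the wrist camera.

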